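# Making up two art-class kits at the illustrator's desk

## Robot

A 6-joint arm with a two-finger parallel gripper is mounted at the origin on the work surface. World frame = base frame: x ahead of the robot, y to its left, z up, the work surface at z = 0. Lengths are in mm, angles in rad, forces in N, time in s.
With the tool pointing down it reaches from about 275 to 1000 mm from the base axis. Payload 8.4 kg.
Tool frame: the origin (TCP) lies midway between the tips of the shut fingers; the grasp point (between the pads) lies 19 mm behind it; z points along the fingers, y is the line along which they close (so a half turn about z gives the same grasp; the last joint's range is limited). The gripper opens to 85 mm and grips with 20 to 120 N. Pads are 22 mm wide; open, the fingers measure 114 mm over their backs; the gripper's body (76 mm by 85 mm) begins 54 mm behind the grasp point. The pads swing forward as they close: fully open they stand 13 mm farther back than shut.
Start: joints at [-1.318, 0.353, 1.633, -0, 1.155, -0.002], TCP at [157.531, -604.824, 231.281] pointing down, gripper open.
Joint ranges: [-2.63, 2.63], [-0.92, 2.1], [0.06, 2.66], [-1.3, 4.44], [0, 2.69], [-3.02, 3.02]. Speed limits (rad/s): [2.22, 2.22, 2.79, 3.14, 3.14, 3.14].

## Interface

Orientations are given as [roll, pitch, yaw] about the fixed x, y, z axes, in that order (R = Rz(yaw) Ry(pitch) Rx(roll)).
In Python, from rig import r, imaging gives the robot as it stands. The module is installed in compiled form; this text tells all that it offers.
- The arm moves only by the tool arm_command, never from a script. Its argument "deltas" is a list of rows, each an object of numbers: "hand": the finger opening in mm, from 0 to 85.4; "tx", "ty", "tz": the shift along the tool's x, y, z in mm; "wx", "wy", "wz": the turn, a rotation vector about the tool's x, y, z in rad. A call has 1 to 8 rows; each row shifts and turns the commanded pose from where the row before left it, along the tool's axes as they then stand; what a row does not reach is not made up. A row lasts 1/8 s, in which the tool goes at most 62.5 mm and 10.7 degrees, less where a joint would pass 70% of its speed; a pose out of reach is approached as far as the arm can. A call with a gripper value outside its range is refused whole. The fingers move at their own pace and stop on an object; "squeeze" is the grip in N (left out, the last holds). Time passes only in rows, so rows that do not move let the fingers close. It gives the time, the measured TCP pose, the force, the opening and the grip force at its end, in the units of the state.
- r.sense(): the state, without advancing time (a new reading comes with each control period).
- imaging.grab_frame(name): name is "scene" or "top"; returns a dict with "image" (480x640x3 uint8, red, green, blue), "mtx" (3x3 intrinsics, pixels), "world_to_cam" (4x4, takes a point from world to camera coordinates). Camera axes: x right, y up, looking along -z (the intrinsics and any distortion apply to the point x, -y, -z); pixel columns grow to the right and rows downward; lengths in mm; the calibration is good to about 2 mm. A picture is of the moment at which its call begins. There is no depth.
- r.sign_off(): hands the job in; it is judged then, once.
The state is a dict: "clock": time; "qpos": joint angles; "qvel": joint speeds; "joint_efforts": joint torques, N m; "eef_pos": TCP position; "tcp_rot": TCP orientation; "contact_force": force on the tool from outside, world axes, zero at the start; "wrist_torque": the same for the moment, N m; "opening": opening from 0.0 (shut) to 1.0 (fully open); "grasp_force": force on a finger pad.
Only numpy, scipy, OpenCV 4.12 (cv2) and the standard library are available. Lean on these libraries where they do the work, as an engineer would, in place of code of your own. Each camera call takes 0.05 s, during which the arm holds its last target. There are 200 camera calls.

## Task

Make up the two kits for today's drawing class from the stock on the desk. Into the three-compartment tray go the squat ink jar and the steel water cup, standing upright, one in each of the two square compartments (either way round), and the marker, lying along the long slot; into the two-compartment tray go the tall amber bottle, standing upright, and the eraser, lying flat, one in each compartment (either way round). Everything must sit on its tray's floor and not on the walls; leave the square bottle and the roll of tape where they are.

Things in the scene. Friction and masses are not known exactly. Their poses are not given: they have to be found in the camera images.
- ink_tray: Three-compartment plywood tray, fixed to the desk (it stays put), 184 (x) x 158 (y) mm, 14 mm high; walls and dividers 4 mm thick and as high as the tray, floor 4 mm thick. Origin: centre of its underside. A long slot, 176 (x) x 60 (y) mm, lies on its +y side, centred at y = +45 mm; the two square compartments, each 86 x 86 mm, are centred at x = +45 and x = -45 mm, both at y = -32 mm.
- sketch_tray: Two-compartment plywood tray, fixed to the desk (it stays put), 150 (x) x 100 (y) mm, 14 mm high; walls and divider 4 mm thick and as high as the tray, floor 4 mm thick. Origin: centre of its underside. The compartments, each 69 (x) x 92 (y) mm, are centred at x = +36.5 and x = -36.5 mm, y = 0.
- ink_jar: Squat round ink jar of clear glass with a paper band and a broad black lid; 54 mm diameter, 45 mm tall (lid 52 mm across, from 30 mm up). To go in the three-compartment tray. Origin: centre of its underside, z up its axis.
- cup: Steel water cup, an open straight round pot; 60 mm outer diameter, 60 mm tall, wall 3 mm. To go in the three-compartment tray. Origin: centre of its underside, z up its axis.
- marker: Square-barrelled grey marker pen with black cap and end, lying down; 120 mm long (along its x), 18 x 18 mm across. To go in the long slot of the three-compartment tray. Origin: centre of its underside as it lies.
- fix_bottle: Tall, slim round amber glass bottle with a narrow black cap and paper label; body 40 mm diameter up to 50 mm, then a shoulder, cap 25 mm diameter from 57 mm, 75 mm tall in all. To go in the two-compartment tray. Origin: centre of its underside, z up its axis.
- eraser: Block eraser of dark rubber in a cardboard sleeve, lying flat; 60 (x) x 26 (y) x 18 (z) mm. To go in the two-compartment tray. Origin: centre of its underside.
- square_bottle: Square clear glass bottle with a round white cap, 44 x 44 mm, 60 mm tall. Not wanted: leave it. Origin: centre of its underside.
- tape: Roll of paper tape lying flat, a ring of 68 mm outer and 50 mm inner diameter, 20 mm tall. Not wanted: leave it. Origin: centre of its underside.

How it is judged:
By the outcome, as a careful person would: the job done as asked, in the order asked, and still so for the second after the job is handed in, with the robot touching nothing.
It also fails if it takes over 128 s, if anything falls off the work surface, if the arm or the gripper's body presses on something with over 40 N, if the wrist force passes 120 N, or if a joint passes its speed limit or range.

## Working session

There is one attempt and no reset: what is moved stays moved. The work goes in short steps, Python scripts to look and compute and a tool call to move; the robot and the scene stay as the last step left them, time stands still between calls to the robot, and variables do not carry over. Pictures are saved under pics/ and viewed, at most 14 in all, crops included, and the job is handed in when it is done.

Besides the shell and the picture viewer there is one more tool, called after "Call:" as a command line: name --argument value ..., lists and objects as JSON in quotes. arm_command: Moves the arm, as the interface text tells. Its arguments: {"type":"object","properties":{"deltas":{"type":"array"},"squeeze":{"type":"number"}},"required":["deltas"]}

```bash
mkdir -p pics
python3 - <<'E'
from rig import r, imaging
import cv2,numpy as np
for n in("scene","top"):
    f=imaging.grab_frame(n); cv2.imwrite(f"pics/{n}0.png",f["image"][:,:,::-1]); np.savez(f"{n}0.npz",**f)
    print(n,f.keys(),f["mtx"].round(1).tolist(),f["world_to_cam"].round(3).tolist())
print(r.sense())
E
```

```text
scene dict_keys(['image', 'mtx', 'world_to_cam']) [[544.3, 0.0, 321.5], [0.0, 544.3, 238.6], [0.0, 0.0, 1.0]] [[-0.363, 0.932, 0.013, 213.045], [-0.501, -0.207, 0.84, 252.441], [0.785, 0.298, 0.542, -1585.716], [0.0, 0.0, 0.0, 1.0]]
top dict_keys(['image', 'mtx', 'world_to_cam']) [[529.0, 0.0, 327.6], [0.0, 529.0, 237.9], [0.0, 0.0, 1.0]] [[0.03, -1.0, -0.01, -20.065], [0.999, 0.029, 0.046, -564.722], [-0.046, -0.012, 0.999, -970.856], [0.0, 0.0, 0.0, 1.0]]
{'clock': 0.1, 'qpos': array([-1.31837902e+00,  3.53614448e-01,  1.63409124e+00,  8.39523775e-06,
        1.15522275e+00, -2.39255046e-03]), 'qvel': array([ 0.00025558, -0.00140984, -0.0019575 ,  0.00074521, -0.00020148,
        0.00070792]), 'joint_efforts': array([ 3.52581756e-04, -6.06356406e+01, -3.42817640e+01,  6.37673406e-05,
        3.91701615e-03, -1.10100925e-05]), 'eef_pos': array([ 157.43148474, -604.37588509,  230.6010906 ]), 'tcp_rot': array([-3.14025689e+00, -1.08720478e-05,  2.54806453e-01]), 'contact_force': array([ 0.6806394 ,  0.06327384, -0.37645713]), 'wrist_torque': array([-0.04316608,  0.06691327,  0.00212675]), 'grasp_force': 0.0, 'opening': 0.9982420566565008}
```

View pics/scene0.png

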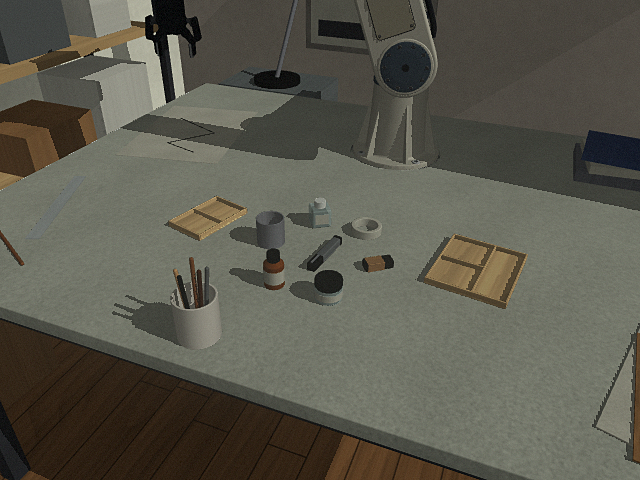

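View pics/top0.png

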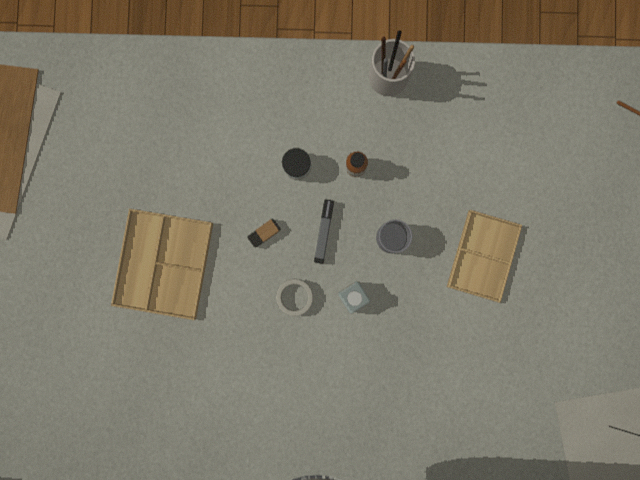

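```bash
cat > h.py <<'E'
import cv2,numpy as np
from rig import r, imaging
def grab(n,save=None):
    f=imaging.grab_frame(n)
    if save: np.savez(save,**f)
    return f
def ray(f,uv):
    M=np.asarray(f["world_to_cam"]);R=M[:3,:3];o=-R.T@M[:3,3]
    d=np.linalg.inv(f["mtx"])@[uv[0],uv[1],1];d=R.T@(d*[1,-1,-1]);return o,d/np.linalg.norm(d)
def plane(f,uv,z):
    o,d=ray(f,uv);return o+d*(z-o[2])/d[2]
def tri(f,a,g,b):
    o,d=ray(f,a);p,e=ray(g,b)
    t=np.linalg.lstsq(np.c_[d,-e],p-o,rcond=None)[0]
    x,y=o+t[0]*d,p+t[1]*e;return (x+y)/2,np.linalg.norm(x-y)
def blob(f,roi,lo,hi):
    x0,y0,x1,y1=roi;h=cv2.cvtColor(f["image"],cv2.COLOR_RGB2HSV)[y0:y1,x0:x1]
    m=cv2.morphologyEx(cv2.inRange(h,np.array(lo),np.array(hi)),cv2.MORPH_CLOSE,np.ones((3,3)))
    c=max(cv2.findContours(m,0,2,offset=(x0,y0))[0],key=cv2.contourArea);return c
E
python3 - <<'E'
from h import *
S=dict(np.load("scene0.npz"));T=dict(np.load("top0.npz"))
hs={'S':cv2.cvtColor(S["image"],cv2.COLOR_RGB2HSV),'T':cv2.cvtColor(T["image"],cv2.COLOR_RGB2HSV)}
for k,pts in dict(T=[(296,163),(357,159),(327,207),(323,235),(268,230),(255,240),(394,237),(394,222),(487,240),(140,260),(320,330),(407,172)],S=[(328,280),(273,256),(336,243),(328,250),(374,264),(389,262),(270,218),(270,235),(300,260)]).items():
    for u,v in pts: print(k,(u,v),hs[k][v,u],end=' ')
D=([0,0,0],[180,255,70]);W=([8,70,90],[28,255,255])
R={'T':(T,dict(jar=((275,140,318,185),D),ink=((95,195,225,330),W),sk=((440,200,530,310),W),mk=((305,190,345,270),D),er=((240,210,288,255),([0,60,0],[30,255,255])),cap=((345,150,370,170),D))),
   'S':(S,dict(jar=((308,264,350,295),D),ink=((415,225,535,312),W),sk=((160,190,255,245),W),mk=((300,230,348,275),D),er=((358,250,400,276),([0,60,0],[30,255,255])),cap=((262,246,285,263),D)))}
im={}
for k,(f,d) in R.items():
    o=cv2.resize(f["image"][:,:,::-1],None,fx=4,fy=4,interpolation=cv2.INTER_CUBIC)
    for n,(roi,(lo,hi)) in d.items():
        c=blob(f,roi,lo,hi);cv2.drawContours(o,[c*4+2],-1,(0,0,255),1)
        hull=cv2.convexHull(c);eps=3
        print('\n',k,n,cv2.boundingRect(c),[np.round(x,1) for x in cv2.minAreaRect(c)],cv2.approxPolyDP(hull,eps,True)[:,0].tolist(),end='')
    im[k]=o
a=cv2.resize(im['S'][180*4:312*4,160*4:535*4],(790,278),interpolation=cv2.INTER_AREA)
b=cv2.resize(im['T'][140*4:325*4,100*4:530*4],(740,318),interpolation=cv2.INTER_AREA)
o=np.zeros((600,800,3),np.uint8);o[:278,:790]=a;o[280:598,:740]=b;cv2.imwrite("pics/m1.png",o)
E
```

```text
T (296, 163) [66 58 44] T (357, 159) [45 11 46] T (327, 207) [ 15   9 113] T (323, 235) [50  8 96] T (268, 230) [ 17 122 127] T (255, 240) [20 44 52] T (394, 237) [120   3  80] T (394, 222) [45 15 67] T (487, 240) [ 19 105 161] T (140, 260) [ 19  99 150] T (320, 330) [ 25  24 138] T (407, 172) [23 32 95] S (328, 280) [60 30 34] S (273, 256) [30 44 35] S (336, 243) [64 25 83] S (328, 250) [60  6 85] S (374, 264) [ 17 123 114] S (389, 262) [38 26 39] S (270, 218) [68 13 80] S (270, 235) [90  7 71] S (300, 260) [ 45  28 111] 
 T jar (282, 148, 29, 29) [array([295.8, 162.3]), array([28.3, 27.6]), np.float64(45.0)] [[298, 148], [308, 155], [310, 165], [303, 175], [293, 176], [286, 172], [282, 160], [286, 152]]
 T ink (111, 209, 101, 111) [array([161.6, 263.7]), array([86.2, 99.3]), np.float64(10.1)] [[129, 209], [211, 223], [194, 319], [111, 305]]
 T sk (447, 210, 75, 93) [array([484.3, 255.7]), array([56.4, 80.9]), np.float64(16.1)] [[469, 210], [521, 225], [499, 302], [447, 286]]
 T mk (322, 200, 12, 28) [array([326.9, 213.1]), array([ 9.7, 26.8]), np.float64(9.5)] [[325, 200], [333, 20
[... 469 characters left out ...]
3, 75) [array([476.3, 265.5]), array([88.7, 57.6]), np.float64(20.6)] [[527, 254], [505, 307], [425, 277], [454, 233]]
 S sk (169, 196, 79, 45) [array([208.8, 216.8]), array([32.3, 73.6]), np.float64(60.9)] [[247, 212], [200, 240], [169, 221], [216, 196], [245, 207]]
 S mk (300, 235, 42, 40) [array([320.5, 254.3]), array([40.3, 39.6]), np.float64(1.8)] [[341, 237], [340, 274], [316, 274], [300, 267], [325, 240], [334, 235]]
 S er (364, 255, 21, 18) [array([374.6, 263.2]), array([15.1, 19.2]), np.float64(80.5)] [[380, 255], [384, 269], [368, 272], [364, 258]]
 S cap (262, 246, 18, 17) [array([270.5, 254. ]), array([16., 17.]), np.float64(90.0)] [[262, 246], [277, 249], [278, 262], [262, 262]]
```

View pics/m1.png

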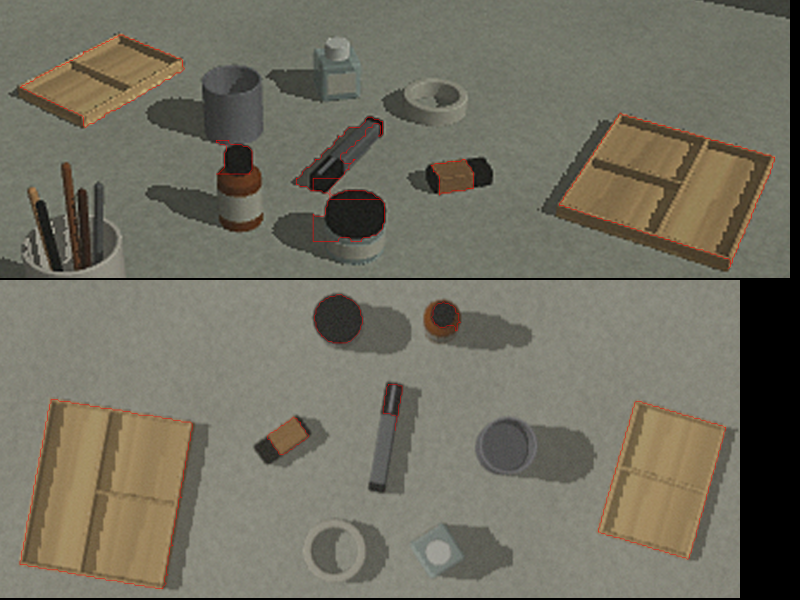

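Run:
```python
from h import *
S=dict(np.load("scene0.npz"));T=dict(np.load("top0.npz"))
print("cam",ray(T,(320,240))[0].round(),ray(S,(320,240))[0].round())
P=dict(jar=((296,162.3),(328.5,278.7),45),cap=((357.4,159.8),(273,250.7),75),cup=((394,236.5),(270.1,218.9),60),mk=((324,231.2),(324.2,252.1),18),er=((264.4,233),(377.8,259.7),18))
for n,(a,b,z) in P.items():
    p,e=tri(T,a,S,b);print(n,p.round(1),'gap',e.round(1),'atz',plane(T,a,z).round(1)[:2])
for n,tc,sc in(("ink",[[129,209],[211,223],[194,319],[111,305]],[[425,277],[454,233],[527,254],[505,307]]),("sk",[[469,210],[521,225],[499,302],[447,286]],[[200,240],[169,221],[216,196],[247,209]])):
    tc=np.array(tc)
    for c in tc:
        q=min((tri(T,c,S,s) for s in sc),key=lambda x:x[1]);print(n,c,q[0].round(1),q[1].round(1))
    w=np.array([plane(T,c,14)[:2] for c in tc]);print(n,'centre',w.mean(0).round(1));rc=cv2.minAreaRect(w.astype(np.float32));print(rc)
    for i in range(4): d=w[(i+1)%4]-w[i];print(np.hypot(*d).round(1),np.arctan2(d[1],d[0]).round(3))
for n,a,b in(("mk",(329,200.5),(319,262.5)),("er",(249,241),(279,225))):
    d=plane(T,a,18)-plane(T,b,18);print(n,np.hypot(*d[:2]).round(1),np.arctan2(d[1],d[0]).round(3))
for n,uv,z in(("tape",(294.5,298),20),("sq",(354.5,298),60)):print(n,plane(T,uv,z).round())
```

```text
cam [520. -15. 995.] [1449.  327.  645.]
jar [699.4  57.4  43.7] gap 0.4 atz [699.   57.5]
cap [700.5 -52.7  77.7] gap 0.9 atz [700.8 -52.3]
cup [ 569.4 -122.4   58.2] gap 1.9 atz [ 568.9 -121.3]
mk [577.7   3.1  11.7] gap 1.2 atz [577.1   3.5]
er [570.4 114.4  17.6] gap 1.1 atz [570.6 113.8]
ink [129 209] [609.3 370.3   6.3] 3.6
ink [211 223] [586.5 214.8  14. ] 0.3
ink [194 319] [407.9 239.1  16.3] 1.4
ink [111 305] [429.  393.8  14.9] 0.3
ink centre [507.9 304.3]
((507.7288513183594, 304.1864318847656), (156.73915100097656, 181.2012481689453), 82.03353881835938)
156.2 -1.711
180.4 3.006
156.7 1.436
181.2 -0.139
sk [469 210] [ 625.4 -266.4    3.4] 1.3
sk [521 225] [ 599.4 -360.5   14.9] 0.1
sk [499 302] [ 456.7 -323.3   14.5] 2.3
sk [447 286] [ 482.7 -226.6   13.6] 0.3
sk centre [ 540.7 -293.5]
((540.7769165039062, -293.46185302734375), (99.71603393554688, 148.30491638183594), 74.95768737792969)
99.7 -1.826
148.3 2.879
99.6 1.302
146.9 -0.262
mk 116.4 -0.13
er 62.9 2.091
tape [453.  54.  20.]
sq [459. -54.  60.]
```

Call:
arm_command --deltas '[{"wz": 0.127},{"wz": 0.127},{"tx": 30,"ty": -37},{"tx": 30,"ty": -37},{"tx": 30,"ty": -37},{"tx": 30,"ty": -37},{"tx": 30,"ty": -37},{"tx": 30,"ty": -37}]' --squeeze 30

```text
schema error: expected keys hand, tx, ty, tz, wx, wy, wz
```

All keys are required in every row.

Call:
arm_command --deltas '[{"hand": 85,"tx": 0,"ty": 0,"tz": 0,"wx": 0,"wy": 0,"wz": 0.127},{"hand": 85,"tx": 0,"ty": 0,"tz": 0,"wx": 0,"wy": 0,"wz": 0.127},{"hand": 85,"tx": 30,"ty": -37,"tz": 0,"wx": 0,"wy": 0,"wz": 0},{"hand": 85,"tx": 30,"ty": -37,"tz": 0,"wx": 0,"wy": 0,"wz": 0},{"hand": 85,"tx": 30,"ty": -37,"tz": 0,"wx": 0,"wy": 0,"wz": 0},{"hand": 85,"tx": 30,"ty": -37,"tz": 0,"wx": 0,"wy": 0,"wz": 0},{"hand": 85,"tx": 30,"ty": -37,"tz": 0,"wx": 0,"wy": 0,"wz": 0},{"hand": 85,"tx": 30,"ty": -37,"tz": 0,"wx": 0,"wy": 0,"wz": 0}]' --squeeze 30

```text
clock: 1.1
eef_pos: [338.0, -381.3, 231.1]
tcp_rot: [-3.141, 0.0, 0.001]
contact_force: [0.5, -0.6, -0.3]
opening: 0.998
grasp_force: 0.0
```

Call:
arm_command --deltas '[{"hand": 85,"tx": 38,"ty": -46,"tz": 0,"wx": 0,"wy": 0,"wz": 0},{"hand": 85,"tx": 38,"ty": -46,"tz": 0,"wx": 0,"wy": 0,"wz": 0},{"hand": 85,"tx": 38,"ty": -46,"tz": 0,"wx": 0,"wy": 0,"wz": 0},{"hand": 85,"tx": 38,"ty": -46,"tz": 0,"wx": 0,"wy": 0,"wz": 0},{"hand": 85,"tx": 38,"ty": -46,"tz": 0,"wx": 0,"wy": 0,"wz": 0},{"hand": 85,"tx": 38,"ty": -46,"tz": 10,"wx": 0,"wy": 0,"wz": 0},{"hand": 85,"tx": 38,"ty": -46,"tz": 20,"wx": 0,"wy": 0,"wz": 0},{"hand": 85,"tx": 38,"ty": -46,"tz": 20,"wx": 0,"wy": 0,"wz": 0}]'

```text
clock: 2.1
eef_pos: [641.5, -13.3, 180.8]
tcp_rot: [3.141, -0.0, 0.001]
contact_force: [0.8, -0.6, 0.3]
opening: 0.999
grasp_force: 0.0
```

Call:
arm_command --deltas '[{"hand": 85,"tx": 28,"ty": -35,"tz": 20,"wx": 0,"wy": 0,"wz": 0},{"hand": 85,"tx": 29.5,"ty": -36,"tz": 20,"wx": 0,"wy": 0,"wz": 0},{"hand": 85,"tx": 0,"ty": 0,"tz": 40,"wx": 0,"wy": 0,"wz": 0},{"hand": 85,"tx": 0,"ty": 0,"tz": 40,"wx": 0,"wy": 0,"wz": 0},{"hand": 85,"tx": 0,"ty": 0,"tz": 35,"wx": 0,"wy": 0,"wz": 0},{"hand": 85,"tx": 0,"ty": 0,"tz": 15,"wx": 0,"wy": 0,"wz": 0},{"hand": 40,"tx": 0,"ty": 0,"tz": 0,"wx": 0,"wy": 0,"wz": 0},{"hand": 40,"tx": 0,"ty": 0,"tz": 0,"wx": 0,"wy": 0,"wz": 0}]'

```text
clock: 3.1
eef_pos: [699.1, 56.1, 13.2]
tcp_rot: [-3.141, -0.002, 0.001]
contact_force: [0.7, 0.7, 0.0]
opening: 0.617
grasp_force: 32.2
```

Call:
arm_command --deltas '[{"hand": 40,"tx": 0,"ty": 0,"tz": -30,"wx": 0,"wy": 0,"wz": 0},{"hand": 40,"tx": 0,"ty": 0,"tz": -40,"wx": 0,"wy": 0,"wz": 0},{"hand": 40,"tx": -15,"ty": -20,"tz": -20,"wx": 0,"wy": 0,"wz": 0},{"hand": 40,"tx": -30,"ty": -42,"tz": 0,"wx": 0,"wy": 0,"wz": 0},{"hand": 40,"tx": -32,"ty": -44,"tz": 0,"wx": 0,"wy": 0,"wz": 0},{"hand": 40,"tx": -32,"ty": -44,"tz": 0,"wx": 0,"wy": 0,"wz": 0},{"hand": 40,"tx": -28,"ty": -40,"tz": 0,"wx": 0,"wy": 0,"wz": 0},{"hand": 40,"tx": -14,"ty": -20,"tz": 0,"wx": 0,"wy": 0,"wz": 0}]'

```text
clock: 4.1
eef_pos: [546.0, 268.1, 103.4]
tcp_rot: [-3.14, -0.002, 0.002]
contact_force: [0.4, -0.8, -1.4]
opening: 0.615
grasp_force: 31.9
```

Call:
arm_command --deltas '[{"hand": 40,"tx": 1,"ty": 1,"tz": 25,"wx": 0,"wy": 0,"wz": 0.137},{"hand": 40,"tx": 0,"ty": 0,"tz": 30,"wx": 0,"wy": 0,"wz": 0},{"hand": 40,"tx": 0,"ty": 0,"tz": 20,"wx": 0,"wy": 0,"wz": 0},{"hand": 40,"tx": 0,"ty": 0,"tz": 8,"wx": 0,"wy": 0,"wz": 0},{"hand": 40,"tx": 0,"ty": 0,"tz": 0,"wx": 0,"wy": 0,"wz": 0}]'

```text
clock: 4.72
eef_pos: [548.0, 264.8, 18.7]
tcp_rot: [-3.142, 0.0, -0.136]
contact_force: [-0.3, 0.0, -0.9]
opening: 0.612
grasp_force: 32.0
```

Run:
```python
from h import *
S=grab("scene");T=grab("top")
a=cv2.resize(S["image"][200:330,400:560,::-1],None,fx=2.4,fy=2.4,interpolation=cv2.INTER_CUBIC)
b=cv2.resize(T["image"][180:340,90:250,::-1],None,fx=2.4,fy=2.4,interpolation=cv2.INTER_CUBIC)
o=np.zeros((400,780,3),np.uint8);o[:a.shape[0],:a.shape[1]]=a;o[:b.shape[0],390:390+b.shape[1]]=b;cv2.imwrite("pics/p1.png",o);print(r.sense()["eef_pos"],r.sense()["contact_force"])
```

```text
[548.55508689 265.0474317   19.43085496] [ 1.28667708  0.71692341 -0.42313869]
```

View pics/p1.png

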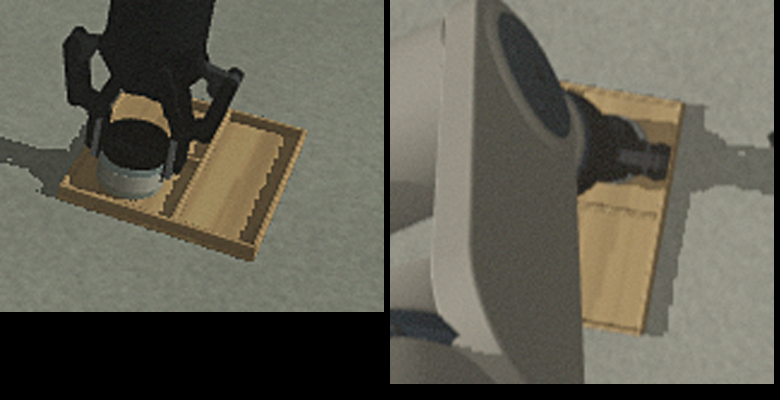

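Call:
arm_command --deltas '[{"hand": 40,"tx": 0,"ty": 0,"tz": 2,"wx": 0,"wy": 0,"wz": 0},{"hand": 62,"tx": 0,"ty": 0,"tz": 0,"wx": 0,"wy": 0,"wz": 0},{"hand": 72,"tx": 0,"ty": 0,"tz": 0,"wx": 0,"wy": 0,"wz": 0},{"hand": 80,"tx": 0,"ty": 0,"tz": -15,"wx": 0,"wy": 0,"wz": 0},{"hand": 85,"tx": 0,"ty": 0,"tz": -40,"wx": 0,"wy": 0,"wz": -0.137},{"hand": 85,"tx": 0,"ty": 0,"tz": -50,"wx": 0,"wy": 0,"wz": 0},{"hand": 85,"tx": 2,"ty": 40,"tz": -20,"wx": 0,"wy": 0,"wz": 0},{"hand": 85,"tx": 3,"ty": 50,"tz": 0,"wx": 0,"wy": 0,"wz": 0}]'

```text
clock: 5.82
eef_pos: [554.5, 175.1, 145.0]
tcp_rot: [-3.14, -0.005, 0.003]
contact_force: [0.5, -0.9, -0.0]
opening: 0.993
grasp_force: 0.0
```

Call:
arm_command --deltas '[{"hand": 85,"tx": 3,"ty": 55,"tz": 0,"wx": 0,"wy": 0,"wz": 0},{"hand": 85,"tx": 3,"ty": 55,"tz": 0,"wx": 0,"wy": 0,"wz": 0},{"hand": 85,"tx": 3,"ty": 55,"tz": 0,"wx": 0,"wy": 0,"wz": 0},{"hand": 85,"tx": 3,"ty": 55,"tz": 0,"wx": 0,"wy": 0,"wz": 0},{"hand": 85,"tx": 2.5,"ty": 50,"tz": 0,"wx": 0,"wy": 0,"wz": 0},{"hand": 85,"tx": 0,"ty": 26,"tz": 10,"wx": 0,"wy": 0,"wz": 0},{"hand": 85,"tx": 0,"ty": 0,"tz": 30,"wx": 0,"wy": 0,"wz": 0},{"hand": 85,"tx": 0,"ty": 0,"tz": 0,"wx": 0,"wy": 0,"wz": 0}]'

```text
clock: 6.82
eef_pos: [566.2, -121.2, 100.8]
tcp_rot: [-3.141, 0.003, -0.0]
contact_force: [0.4, -0.3, -0.0]
opening: 0.996
grasp_force: 0.0
```

Call:
arm_command --deltas '[{"hand": 85,"tx": 2,"ty": 0,"tz": 35,"wx": 0,"wy": 0,"wz": 0},{"hand": 85,"tx": 0,"ty": 0,"tz": 30,"wx": 0,"wy": 0,"wz": 0},{"hand": 85,"tx": 0,"ty": 0,"tz": 12,"wx": 0,"wy": 0,"wz": 0},{"hand": 45,"tx": 0,"ty": 0,"tz": 0,"wx": 0,"wy": 0,"wz": 0},{"hand": 45,"tx": 0,"ty": 0,"tz": 0,"wx": 0,"wy": 0,"wz": 0},{"hand": 45,"tx": 0,"ty": 0,"tz": 0,"wx": 0,"wy": 0,"wz": 0}]' --squeeze 35

```text
clock: 7.58
eef_pos: [570.7, -121.2, 26.0]
tcp_rot: [3.141, -0.002, 0.001]
contact_force: [-0.1, 0.6, 6.1]
opening: 0.676
grasp_force: 38.9
```

Call:
arm_command --deltas '[{"hand": 45,"tx": 0,"ty": 0,"tz": -20,"wx": 0,"wy": 0,"wz": 0},{"hand": 45,"tx": 0,"ty": 0,"tz": -40,"wx": 0,"wy": 0,"wz": 0},{"hand": 45,"tx": 0,"ty": 0,"tz": -35,"wx": 0,"wy": 0,"wz": 0},{"hand": 45,"tx": 0,"ty": 0,"tz": 0,"wx": 0,"wy": 0,"wz": 0}]'

```text
clock: 8.07
eef_pos: [571.7, -121.6, 122.9]
tcp_rot: [3.14, -0.006, 0.001]
contact_force: [0.5, 0.1, -1.6]
opening: 0.682
grasp_force: 38.4
```

Run:
```python
from h import *
S=grab("scene")
cv2.imwrite("pics/p2.png",cv2.resize(S["image"][120:320,150:540,::-1],None,fx=2,fy=2,interpolation=cv2.INTER_CUBIC));print(r.sense()["eef_pos"])
```

```text
[ 570.47809375 -121.33431849  121.08357205]
```

View pics/p2.png

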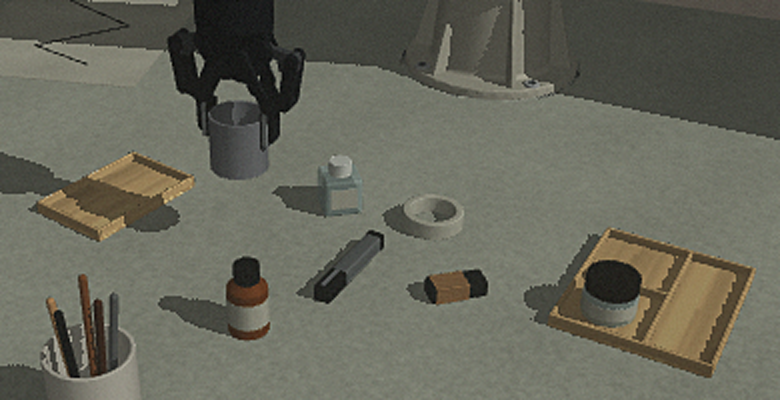

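Call:
arm_command --deltas '[{"hand": 45,"tx": -8,"ty": -28,"tz": 0,"wx": 0,"wy": 0,"wz": 0},{"hand": 45,"tx": -14,"ty": -50,"tz": 0,"wx": 0,"wy": 0,"wz": 0},{"hand": 45,"tx": -15,"ty": -55,"tz": 0,"wx": 0,"wy": 0,"wz": 0},{"hand": 45,"tx": -15,"ty": -55,"tz": 0,"wx": 0,"wy": 0,"wz": 0},{"hand": 45,"tx": -15,"ty": -55,"tz": 0,"wx": 0,"wy": 0,"wz": 0},{"hand": 45,"tx": -15,"ty": -55,"tz": 0,"wx": 0,"wy": 0,"wz": 0},{"hand": 45,"tx": -15,"ty": -50,"tz": 0,"wx": 0,"wy": 0,"wz": 0},{"hand": 45,"tx": -10,"ty": -30,"tz": 0,"wx": 0,"wy": 0,"wz": 0}]'

```text
clock: 9.12
eef_pos: [460.6, 258.5, 118.4]
tcp_rot: [3.141, 0.002, 0.002]
contact_force: [1.1, -0.2, -1.6]
opening: 0.675
grasp_force: 38.4
```

Call:
arm_command --deltas '[{"hand": 45,"tx": -2,"ty": -20,"tz": 5,"wx": 0,"wy": 0,"wz": 0.137},{"hand": 45,"tx": 0,"ty": 0,"tz": 35,"wx": 0,"wy": 0,"wz": 0},{"hand": 45,"tx": 0,"ty": 0,"tz": 30,"wx": 0,"wy": 0,"wz": 0},{"hand": 45,"tx": 0,"ty": 0,"tz": 13,"wx": 0,"wy": 0,"wz": 0},{"hand": 45,"tx": 0,"ty": 0,"tz": 0,"wx": 0,"wy": 0,"wz": 0},{"hand": 45,"tx": 0,"ty": 0,"tz": 0,"wx": 0,"wy": 0,"wz": 0}]'

```text
clock: 9.88
eef_pos: [460.9, 277.0, 37.3]
tcp_rot: [-3.141, -0.001, -0.136]
contact_force: [-0.3, 0.8, -1.0]
opening: 0.677
grasp_force: 38.3
```

Call:
arm_command --deltas '[{"hand": 45,"tx": 0,"ty": 0,"tz": 5,"wx": 0,"wy": 0,"wz": 0},{"hand": 45,"tx": 0,"ty": 0,"tz": 2,"wx": 0,"wy": 0,"wz": 0},{"hand": 45,"tx": 0,"ty": 0,"tz": 0,"wx": 0,"wy": 0,"wz": 0}]'

```text
clock: 10.25
eef_pos: [460.5, 276.9, 30.0]
tcp_rot: [-3.141, -0.0, -0.136]
contact_force: [-1.1, -0.6, 3.7]
opening: 0.677
grasp_force: 38.7
```

Call:
arm_command --deltas '[{"hand": 70,"tx": 0,"ty": 0,"tz": 0,"wx": 0,"wy": 0,"wz": 0},{"hand": 78,"tx": 0,"ty": 0,"tz": 0,"wx": 0,"wy": 0,"wz": 0},{"hand": 82,"tx": 0,"ty": 0,"tz": -25,"wx": 0,"wy": 0,"wz": 0},{"hand": 82,"tx": 0,"ty": 0,"tz": -50,"wx": 0,"wy": 0,"wz": 0},{"hand": 60,"tx": 15,"ty": 25,"tz": -25,"wx": 0,"wy": 0,"wz": 0},{"hand": 50,"tx": 30,"ty": 50,"tz": 0,"wx": 0,"wy": 0,"wz": 0},{"hand": 45,"tx": 30,"ty": 50,"tz": 0,"wx": 0,"wy": 0,"wz": 0},{"hand": 45,"tx": 30,"ty": 50,"tz": 0,"wx": 0,"wy": 0,"wz": 0}]'

```text
clock: 11.25
eef_pos: [541.2, 87.5, 129.8]
tcp_rot: [-3.141, -0.001, -0.136]
contact_force: [0.7, 0.5, 0.2]
opening: 0.525
grasp_force: 0.0
```

Call:
arm_command --deltas '[{"hand": 45,"tx": 30,"ty": 50,"tz": 10,"wx": 0,"wy": 0,"wz": 0},{"hand": 45,"tx": 17,"ty": 30,"tz": 30,"wx": 0,"wy": 0,"wz": 0},{"hand": 45,"tx": 0,"ty": 0,"tz": 30,"wx": 0,"wy": 0,"wz": 0},{"hand": 45,"tx": 0,"ty": 0,"tz": 0,"wx": 0,"wy": 0,"wz": 0}]'

```text
clock: 11.75
eef_pos: [574.3, 3.0, 57.5]
tcp_rot: [3.141, 0.005, -0.137]
contact_force: [-0.2, 0.2, -0.3]
opening: 0.531
grasp_force: 0.0
```

Run:
```python
from h import *
S=grab("scene");T=grab("top")
a=cv2.resize(S["image"][180:315,230:540,::-1],None,fx=2.4,fy=2.4,interpolation=cv2.INTER_CUBIC)
b=cv2.resize(T["image"][195:335,90:350,::-1],None,fx=1.9,fy=1.9,interpolation=cv2.INTER_CUBIC)
o=np.zeros((600,760,3),np.uint8);o[:a.shape[0],:a.shape[1]]=a;o[325:325+b.shape[0],:b.shape[1]]=b;cv2.imwrite("pics/p3.png",o);print(r.sense()["eef_pos"],r.sense()["tcp_rot"])
```

```text
[576.32792102   3.73603985  59.98533337] [ 3.14157471e+00  2.22490638e-04 -1.35889850e-01]
```

View pics/p3.png

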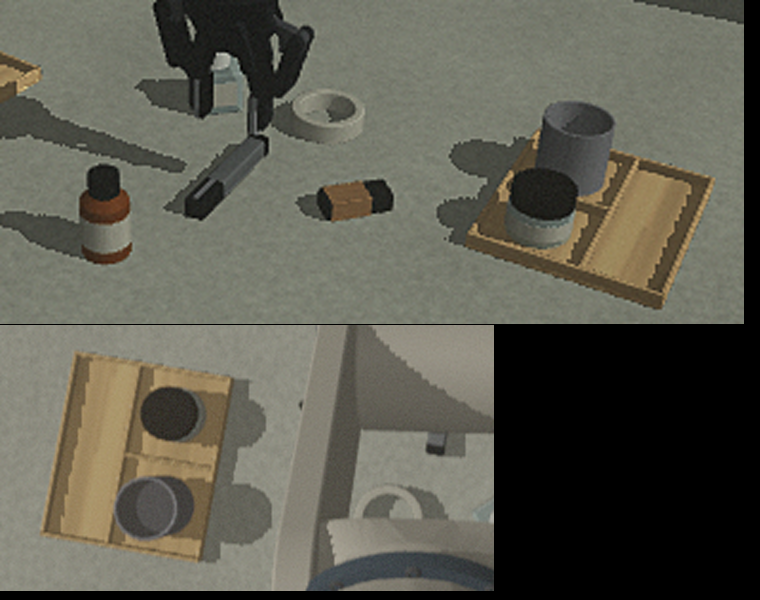

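Call:
arm_command --deltas '[{"hand": 45,"tx": 0,"ty": 0,"tz": 30,"wx": 0,"wy": 0,"wz": 0},{"hand": 45,"tx": 0,"ty": 0,"tz": 20,"wx": 0,"wy": 0,"wz": 0},{"hand": 45,"tx": 0,"ty": 0,"tz": 4,"wx": 0,"wy": 0,"wz": 0},{"hand": 10,"tx": 0,"ty": 0,"tz": 0,"wx": 0,"wy": 0,"wz": 0},{"hand": 10,"tx": 0,"ty": 0,"tz": 0,"wx": 0,"wy": 0,"wz": 0},{"hand": 10,"tx": 0,"ty": 0,"tz": 0,"wx": 0,"wy": 0,"wz": 0}]'

```text
clock: 12.6
eef_pos: [577.0, 3.5, 6.4]
tcp_rot: [-3.141, -0.001, -0.136]
contact_force: [0.2, 0.3, 4.7]
opening: 0.198
grasp_force: 34.8
```

Call:
arm_command --deltas '[{"hand": 10,"tx": 0,"ty": 0,"tz": -30,"wx": 0,"wy": 0,"wz": 0},{"hand": 10,"tx": 0,"ty": 0,"tz": -45,"wx": 0,"wy": 0,"wz": 0},{"hand": 10,"tx": -5,"ty": -20,"tz": -30,"wx": 0,"wy": 0,"wz": 0},{"hand": 10,"tx": -15,"ty": -45,"tz": 0,"wx": 0,"wy": 0,"wz": 0},{"hand": 10,"tx": -18,"ty": -54,"tz": 0,"wx": 0,"wy": 0,"wz": 0},{"hand": 10,"tx": -18,"ty": -54,"tz": 0,"wx": 0,"wy": 0,"wz": 0},{"hand": 10,"tx": -18,"ty": -54,"tz": 0,"wx": 0,"wy": 0,"wz": 0},{"hand": 10,"tx": -18,"ty": -54,"tz": 0,"wx": 0,"wy": 0,"wz": 0}]'

```text
clock: 13.6
eef_pos: [522.9, 296.2, 111.0]
tcp_rot: [-3.141, -0.001, -0.136]
contact_force: [0.8, -0.3, -0.0]
opening: 0.202
grasp_force: 34.3
```

Call:
arm_command --deltas '[{"hand": 10,"tx": -14,"ty": -40,"tz": 0,"wx": 0,"wy": 0,"wz": 0},{"hand": 10,"tx": -4,"ty": -12,"tz": 0,"wx": 0,"wy": 0,"wz": 0},{"hand": 10,"tx": 0,"ty": 0,"tz": 0,"wx": 0,"wy": 0,"wz": 0}]'

```text
clock: 13.98
eef_pos: [512.4, 348.5, 110.6]
tcp_rot: [3.141, -0.0, -0.135]
contact_force: [0.0, -0.4, 0.1]
opening: 0.197
grasp_force: 34.3
```

Call:
arm_command --deltas '[{"hand": 10,"tx": 0,"ty": 0,"tz": 35,"wx": 0,"wy": 0,"wz": 0},{"hand": 10,"tx": 0,"ty": 0,"tz": 35,"wx": 0,"wy": 0,"wz": 0},{"hand": 10,"tx": 0,"ty": 0,"tz": 22,"wx": 0,"wy": 0,"wz": 0},{"hand": 10,"tx": 0,"ty": 0,"tz": 5,"wx": 0,"wy": 0,"wz": 0},{"hand": 10,"tx": 0,"ty": 0,"tz": 0,"wx": 0,"wy": 0,"wz": 0}]'

```text
clock: 14.6
eef_pos: [513.0, 347.5, 13.9]
tcp_rot: [3.141, -0.0, -0.137]
contact_force: [0.3, -0.4, 0.6]
opening: 0.199
grasp_force: 34.3
```

Call:
arm_command --deltas '[{"hand": 10,"tx": 0,"ty": 0,"tz": 3,"wx": 0,"wy": 0,"wz": 0},{"hand": 10,"tx": 0,"ty": 0,"tz": 1,"wx": 0,"wy": 0,"wz": 0},{"hand": 10,"tx": 0,"ty": 0,"tz": 0,"wx": 0,"wy": 0,"wz": 0}]'

```text
clock: 14.98
eef_pos: [513.0, 348.6, 10.4]
tcp_rot: [-3.141, -0.001, -0.136]
contact_force: [-1.0, -1.7, 4.1]
opening: 0.2
grasp_force: 35.0
```

Call:
arm_command --deltas '[{"hand": 26,"tx": 0,"ty": 0,"tz": 0,"wx": 0,"wy": 0,"wz": 0},{"hand": 26,"tx": 0,"ty": 0,"tz": 0,"wx": 0,"wy": 0,"wz": 0},{"hand": 26,"tx": 0,"ty": 0,"tz": -25,"wx": 0,"wy": 0,"wz": 0},{"hand": 40,"tx": 0,"ty": 0,"tz": -50,"wx": 0,"wy": 0,"wz": 0},{"hand": 70,"tx": 10,"ty": 16,"tz": -45,"wx": 0,"wy": 0,"wz": 0},{"hand": 80,"tx": 30,"ty": 46,"tz": 0,"wx": 0,"wy": 0,"wz": 0},{"hand": 80,"tx": 32,"ty": 50,"tz": 0,"wx": 0,"wy": 0,"wz": 0},{"hand": 80,"tx": 32,"ty": 50,"tz": 0,"wx": 0,"wy": 0,"wz": 0}]'

```text
clock: 15.98
eef_pos: [594.1, 172.3, 129.8]
tcp_rot: [-3.141, -0.0, -0.136]
contact_force: [1.9, 0.6, -0.0]
opening: 0.939
grasp_force: 0.0
```

Call:
arm_command --deltas '[{"hand": 80,"tx": 32,"ty": 50,"tz": 0,"wx": 0,"wy": 0,"wz": 0},{"hand": 80,"tx": 32,"ty": 50,"tz": 0,"wx": 0,"wy": 0,"wz": 0},{"hand": 80,"tx": 32,"ty": 50,"tz": 0,"wx": 0,"wy": 0,"wz": 0},{"hand": 80,"tx": 30,"ty": 46,"tz": 0,"wx": 0,"wy": 0,"wz": 0},{"hand": 80,"tx": 10,"ty": 14,"tz": 0,"wx": 0,"wy": 0,"wz": 0},{"hand": 80,"tx": 0,"ty": 0,"tz": 0,"wx": 0,"wy": 0,"wz": 0}]'

```text
clock: 16.73
eef_pos: [699.7, -53.4, 129.1]
tcp_rot: [-3.141, 0.001, -0.138]
contact_force: [-0.3, -0.4, -0.7]
opening: 0.933
grasp_force: 0.0
```

Run:
```python
from h import *
S=grab("scene");T=grab("top")
a=cv2.resize(S["image"][180:315,230:540,::-1],None,fx=2.4,fy=2.4,interpolation=cv2.INTER_CUBIC)
b=cv2.resize(T["image"][130:335,90:400,::-1],None,fx=1.3,fy=1.3,interpolation=cv2.INTER_CUBIC)
o=np.zeros((600,760,3),np.uint8);o[:a.shape[0],:a.shape[1]]=a;o[325:325+b.shape[0],:b.shape[1]]=b;cv2.imwrite("pics/p4.png",o);print(r.sense()["eef_pos"],r.sense()["tcp_rot"])
```

```text
[699.04725399 -51.48201957 129.23296882] [-3.14119235e+00  1.13235625e-03 -1.35702312e-01]
```

View pics/p4.png

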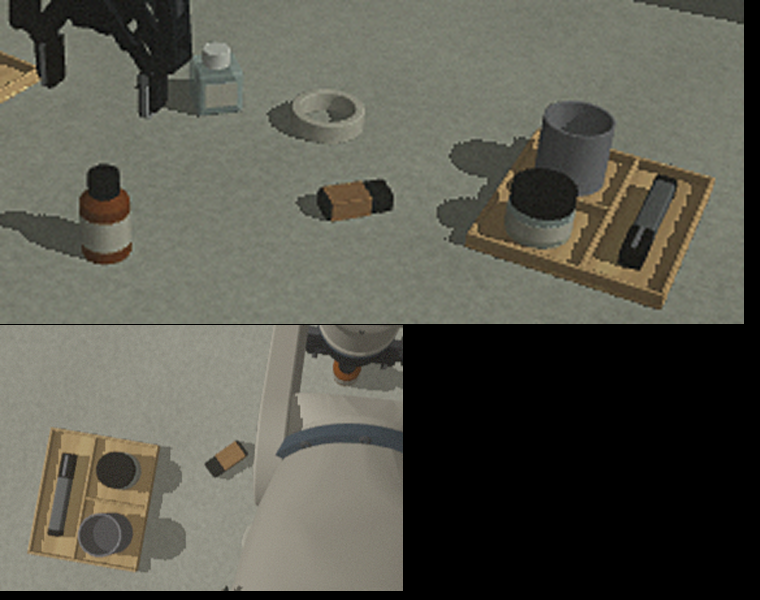

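Call:
arm_command --deltas '[{"hand": 80,"tx": 1,"ty": 0,"tz": 30,"wx": 0,"wy": 0,"wz": 0},{"hand": 80,"tx": 0,"ty": 0,"tz": 40,"wx": 0,"wy": 0,"wz": 0},{"hand": 80,"tx": 0,"ty": 0,"tz": 32,"wx": 0,"wy": 0,"wz": 0},{"hand": 80,"tx": 0,"ty": 0,"tz": 12,"wx": 0,"wy": 0,"wz": 0},{"hand": 25,"tx": 0,"ty": 0,"tz": 0,"wx": 0,"wy": 0,"wz": 0},{"hand": 25,"tx": 0,"ty": 0,"tz": 0,"wx": 0,"wy": 0,"wz": 0},{"hand": 25,"tx": 0,"ty": 0,"tz": 0,"wx": 0,"wy": 0,"wz": 0}]'

```text
clock: 17.7
eef_pos: [702.0, -52.8, 17.5]
tcp_rot: [-3.141, -0.003, -0.136]
contact_force: [-1.0, 1.7, 4.8]
opening: 0.458
grasp_force: 35.6
```

Call:
arm_command --deltas '[{"hand": 25,"tx": 0,"ty": 0,"tz": -30,"wx": 0,"wy": 0,"wz": 0},{"hand": 25,"tx": 0,"ty": 0,"tz": -40,"wx": 0,"wy": 0,"wz": 0},{"hand": 25,"tx": -6,"ty": 18,"tz": -30,"wx": 0,"wy": 0,"wz": 0},{"hand": 25,"tx": -15,"ty": 45,"tz": 0,"wx": 0,"wy": 0,"wz": 0},{"hand": 25,"tx": -18,"ty": 54,"tz": 0,"wx": 0,"wy": 0,"wz": 0},{"hand": 25,"tx": -18,"ty": 54,"tz": 0,"wx": 0,"wy": 0,"wz": 0},{"hand": 25,"tx": -16,"ty": 48,"tz": 0,"wx": 0,"wy": 0,"wz": 0},{"hand": 25,"tx": -10,"ty": 29,"tz": 0,"wx": 0,"wy": 0,"wz": 0}]'

```text
clock: 18.7
eef_pos: [583.8, -289.8, 116.6]
tcp_rot: [3.141, -0.001, -0.138]
contact_force: [0.9, 0.5, 0.3]
opening: 0.459
grasp_force: 35.5
```

Call:
arm_command --deltas '[{"hand": 25,"tx": 0,"ty": 0,"tz": 0,"wx": 0,"wy": 0,"wz": 0.126},{"hand": 25,"tx": 0,"ty": 0,"tz": 0,"wx": 0,"wy": 0,"wz": 0}]'

```text
clock: 18.95
eef_pos: [584.8, -288.0, 116.3]
tcp_rot: [3.141, -0.001, -0.263]
contact_force: [0.5, 0.4, -0.8]
opening: 0.456
grasp_force: 35.5
```

Call:
arm_command --deltas '[{"hand": 25,"tx": 0,"ty": 0,"tz": 30,"wx": 0,"wy": 0,"wz": 0},{"hand": 25,"tx": 0,"ty": 0,"tz": 35,"wx": 0,"wy": 0,"wz": 0},{"hand": 25,"tx": 0,"ty": 0,"tz": 20,"wx": 0,"wy": 0,"wz": 0},{"hand": 25,"tx": 0,"ty": 0,"tz": 7,"wx": 0,"wy": 0,"wz": 0},{"hand": 25,"tx": 0,"ty": 0,"tz": 2,"wx": 0,"wy": 0,"wz": 0},{"hand": 25,"tx": 0,"ty": 0,"tz": 0,"wx": 0,"wy": 0,"wz": 0}]'

```text
clock: 19.7
eef_pos: [585.5, -287.6, 22.5]
tcp_rot: [3.141, -0.001, -0.262]
contact_force: [0.7, 0.3, -0.2]
opening: 0.46
grasp_force: 35.5
```

Call:
arm_command --deltas '[{"hand": 25,"tx": 0,"ty": 0,"tz": 1.5,"wx": 0,"wy": 0,"wz": 0},{"hand": 25,"tx": 0,"ty": 0,"tz": 0,"wx": 0,"wy": 0,"wz": 0}]'

```text
clock: 19.95
eef_pos: [585.6, -287.7, 21.4]
tcp_rot: [3.141, -0.002, -0.262]
contact_force: [0.0, 0.8, 5.2]
opening: 0.457
grasp_force: 36.0
```

Call:
arm_command --deltas '[{"hand": 60,"tx": 0,"ty": 0,"tz": 0,"wx": 0,"wy": 0,"wz": 0},{"hand": 66,"tx": 0,"ty": 0,"tz": 0,"wx": 0,"wy": 0,"wz": 0},{"hand": 66,"tx": 0,"ty": 0,"tz": -30,"wx": 0,"wy": 0,"wz": 0},{"hand": 66,"tx": 0,"ty": 0,"tz": -50,"wx": 0,"wy": 0,"wz": 0},{"hand": 66,"tx": 0,"ty": 0,"tz": -40,"wx": 0,"wy": 0,"wz": 0},{"hand": 55,"tx": -10,"ty": -32,"tz": 0,"wx": 0,"wy": 0,"wz": 0},{"hand": 55,"tx": -16,"ty": -52,"tz": 0,"wx": 0,"wy": 0,"wz": 0},{"hand": 55,"tx": -16,"ty": -52,"tz": 0,"wx": 0,"wy": 0,"wz": 0}]'

```text
clock: 20.95
eef_pos: [579.4, -143.9, 140.3]
tcp_rot: [-3.141, -0.001, -0.263]
contact_force: [1.4, 0.2, 0.2]
opening: 0.645
grasp_force: 0.0
```

Call:
arm_command --deltas '[{"hand": 55,"tx": -16,"ty": -52,"tz": 0,"wx": 0,"wy": 0,"wz": 0},{"hand": 55,"tx": -16,"ty": -52,"tz": 0,"wx": 0,"wy": 0,"wz": 0},{"hand": 55,"tx": -16,"ty": -52,"tz": 0,"wx": 0,"wy": 0,"wz": 0},{"hand": 55,"tx": -16,"ty": -52,"tz": 0,"wx": 0,"wy": 0,"wz": 0},{"hand": 55,"tx": -12,"ty": -40,"tz": 0,"wx": 0,"wy": 0,"wz": 0},{"hand": 55,"tx": 0,"ty": 0,"tz": 0,"wx": 0,"wy": 0,"wz": -0.18},{"hand": 55,"tx": 0,"ty": 0,"tz": 0,"wx": 0,"wy": 0,"wz": -0.18},{"hand": 55,"tx": 0,"ty": 0,"tz": 0,"wx": 0,"wy": 0,"wz": -0.18}]'

```text
clock: 21.95
eef_pos: [570.4, 114.4, 140.0]
tcp_rot: [3.142, 0.0, 0.284]
contact_force: [0.4, 0.9, -0.3]
opening: 0.648
grasp_force: 0.0
```

Call:
arm_command --deltas '[{"hand": 55,"tx": 0,"ty": 0,"tz": 0,"wx": 0,"wy": 0,"wz": -0.18},{"hand": 55,"tx": 0,"ty": 0,"tz": 0,"wx": 0,"wy": 0,"wz": -0.18},{"hand": 55,"tx": 0,"ty": 0,"tz": 0,"wx": 0,"wy": 0,"wz": -0.18},{"hand": 55,"tx": 0,"ty": 0,"tz": 0,"wx": 0,"wy": 0,"wz": -0.18},{"hand": 55,"tx": 0,"ty": 0,"tz": 0,"wx": 0,"wy": 0,"wz": -0.18},{"hand": 55,"tx": 0,"ty": 0,"tz": 0,"wx": 0,"wy": 0,"wz": -0.18},{"hand": 55,"tx": 0,"ty": 0,"tz": 0,"wx": 0,"wy": 0,"wz": -0.18},{"hand": 55,"tx": 0,"ty": 0,"tz": 0,"wx": 0,"wy": 0,"wz": -0.18}]'

```text
clock: 22.95
eef_pos: [570.4, 114.1, 140.1]
tcp_rot: [3.142, -0.0, 1.724]
contact_force: [0.2, -0.4, 0.5]
opening: 0.648
grasp_force: 0.0
```

Call:
arm_command --deltas '[{"hand": 55,"tx": 0,"ty": 0,"tz": 0,"wx": 0,"wy": 0,"wz": -0.144},{"hand": 55,"tx": 0,"ty": 0,"tz": 0,"wx": 0,"wy": 0,"wz": -0.144},{"hand": 55,"tx": 0,"ty": 0,"tz": 20,"wx": 0,"wy": 0,"wz": -0.144},{"hand": 55,"tx": 0,"ty": 0,"tz": 45,"wx": 0,"wy": 0,"wz": 0},{"hand": 55,"tx": 0,"ty": 0,"tz": 20,"wx": 0,"wy": 0,"wz": 0},{"hand": 55,"tx": 0,"ty": 0,"tz": 0,"wx": 0,"wy": 0,"wz": 0}]'

```text
clock: 23.7
eef_pos: [569.2, 113.9, 53.6]
tcp_rot: [-3.139, -0.001, 2.15]
contact_force: [-0.1, -0.1, 0.4]
opening: 0.645
grasp_force: 0.0
```

Run:
```python
from h import *
S=grab("scene");T=grab("top")
a=cv2.resize(S["image"][190:300,160:300,::-1],None,fx=2.8,fy=2.8,interpolation=cv2.INTER_CUBIC)
c=cv2.resize(S["image"][190:300,320:450,::-1],None,fx=2.8,fy=2.8,interpolation=cv2.INTER_CUBIC)
b=cv2.resize(T["image"][130:335,230:530,::-1],None,fx=1.3,fy=1.3,interpolation=cv2.INTER_CUBIC)
o=np.zeros((600,780,3),np.uint8);o[:a.shape[0],:a.shape[1]]=a;o[:c.shape[0],400:400+c.shape[1]]=c;o[325:325+b.shape[0],:b.shape[1]]=b;cv2.imwrite("pics/p5.png",o);print(r.sense()["eef_pos"],r.sense()["tcp_rot"])
```

```text
[570.85499099 114.19549783  55.6470555 ] [3.14110584e+00 1.77687640e-04 2.14975540e+00]
```

View pics/p5.png

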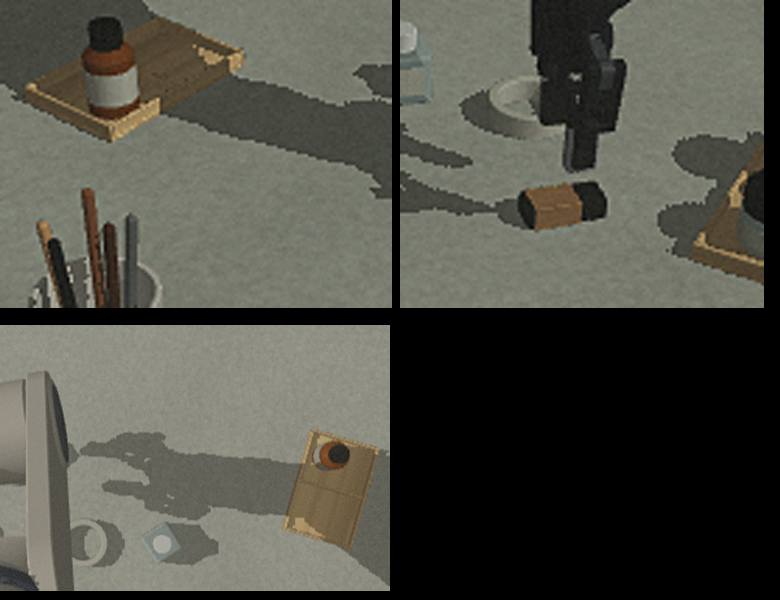

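Call:
arm_command --deltas '[{"hand": 55,"tx": 0,"ty": 0,"tz": 30,"wx": 0,"wy": 0,"wz": 0},{"hand": 55,"tx": 0,"ty": 0,"tz": 15,"wx": 0,"wy": 0,"wz": 0},{"hand": 55,"tx": 0,"ty": 0,"tz": 4,"wx": 0,"wy": 0,"wz": 0},{"hand": 12,"tx": 0,"ty": 0,"tz": 0,"wx": 0,"wy": 0,"wz": 0},{"hand": 12,"tx": 0,"ty": 0,"tz": 0,"wx": 0,"wy": 0,"wz": 0},{"hand": 12,"tx": 0,"ty": 0,"tz": 0,"wx": 0,"wy": 0,"wz": 0}]'

```text
clock: 24.55
eef_pos: [571.2, 114.3, 7.0]
tcp_rot: [3.14, 0.001, 2.15]
contact_force: [-0.7, 0.4, 6.2]
opening: 0.291
grasp_force: 34.7
```

Call:
arm_command --deltas '[{"hand": 12,"tx": 0,"ty": 0,"tz": -30,"wx": 0,"wy": 0,"wz": 0},{"hand": 12,"tx": 0,"ty": 0,"tz": -40,"wx": 0,"wy": 0,"wz": 0.168},{"hand": 12,"tx": 0,"ty": 0,"tz": -40,"wx": 0,"wy": 0,"wz": 0.168},{"hand": 12,"tx": 0,"ty": 0,"tz": 0,"wx": 0,"wy": 0,"wz": 0.168},{"hand": 12,"tx": 0,"ty": 0,"tz": 0,"wx": 0,"wy": 0,"wz": 0.168},{"hand": 12,"tx": 0,"ty": 0,"tz": 0,"wx": 0,"wy": 0,"wz": 0.168},{"hand": 12,"tx": -30,"ty": 2.5,"tz": 0,"wx": 0,"wy": 0,"wz": 0},{"hand": 12,"tx": -50,"ty": 4.7,"tz": 0,"wx": 0,"wy": 0,"wz": 0}]'

```text
clock: 25.55
eef_pos: [556.9, 35.1, 116.3]
tcp_rot: [3.141, -0.0, 1.312]
contact_force: [0.2, -0.0, -0.0]
opening: 0.298
grasp_force: 34.2
```

Call:
arm_command --deltas '[{"hand": 12,"tx": -55,"ty": 5.2,"tz": 0,"wx": 0,"wy": 0,"wz": 0},{"hand": 12,"tx": -55,"ty": 5.2,"tz": 0,"wx": 0,"wy": 0,"wz": 0},{"hand": 12,"tx": -55,"ty": 5.2,"tz": 0,"wx": 0,"wy": 0,"wz": 0},{"hand": 12,"tx": -55,"ty": 5.2,"tz": 0,"wx": 0,"wy": 0,"wz": 0},{"hand": 12,"tx": -50,"ty": 4.5,"tz": 0,"wx": 0,"wy": 0,"wz": 0},{"hand": 12,"tx": -40,"ty": 4,"tz": 0,"wx": 0,"wy": 0,"wz": 0},{"hand": 12,"tx": -20,"ty": 2,"tz": 0,"wx": 0,"wy": 0,"wz": 0},{"hand": 12,"tx": 0,"ty": 0,"tz": 0,"wx": 0,"wy": 0,"wz": 0}]'

```text
clock: 26.55
eef_pos: [501.6, -292.7, 116.1]
tcp_rot: [3.141, -0.0, 1.308]
contact_force: [0.2, 0.2, -0.7]
opening: 0.295
grasp_force: 34.2
```

Call:
arm_command --deltas '[{"hand": 12,"tx": 0,"ty": 0,"tz": 35,"wx": 0,"wy": 0,"wz": 0},{"hand": 12,"tx": 0,"ty": 0,"tz": 35,"wx": 0,"wy": 0,"wz": 0},{"hand": 12,"tx": 0,"ty": 0,"tz": 15,"wx": 0,"wy": 0,"wz": 0},{"hand": 12,"tx": 0,"ty": 0,"tz": 0,"wx": 0,"wy": 0,"wz": 0}]'

```text
clock: 27.05
eef_pos: [501.6, -290.8, 30.5]
tcp_rot: [-3.14, -0.001, 1.311]
contact_force: [-0.9, -0.3, -0.1]
opening: 0.293
grasp_force: 34.2
```

Run:
```python
from h import *
S=grab("scene");T=grab("top")
a=cv2.resize(S["image"][150:260,150:280,::-1],None,fx=3,fy=3,interpolation=cv2.INTER_CUBIC)
b=cv2.resize(T["image"][195:315,430:540,::-1],None,fx=3,fy=3,interpolation=cv2.INTER_CUBIC)
o=np.zeros((370,740,3),np.uint8);o[:a.shape[0],:a.shape[1]]=a;o[:b.shape[0],400:400+b.shape[1]]=b;cv2.imwrite("pics/p6.png",o)
```

```text
(no output)
```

View pics/p6.png

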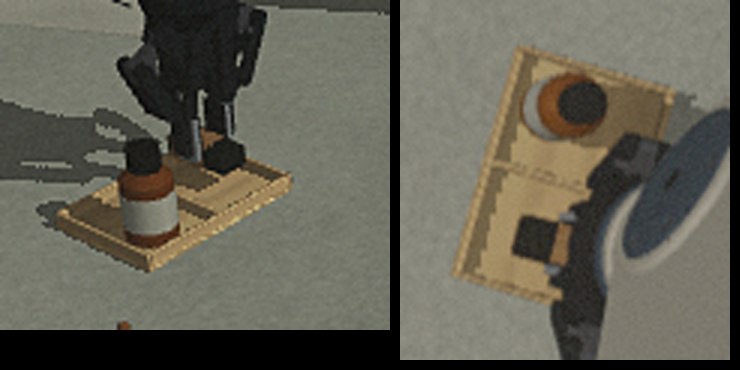

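Call:
arm_command --deltas '[{"hand": 12,"tx": 0,"ty": 0,"tz": 10,"wx": 0,"wy": 0,"wz": 0},{"hand": 12,"tx": 0,"ty": 0,"tz": 6,"wx": 0,"wy": 0,"wz": 0},{"hand": 12,"tx": 0,"ty": 0,"tz": 3,"wx": 0,"wy": 0,"wz": 0},{"hand": 12,"tx": 0,"ty": 0,"tz": 0,"wx": 0,"wy": 0,"wz": 0}]'

```text
clock: 27.65
eef_pos: [501.6, -291.9, 11.8]
tcp_rot: [-3.141, -0.0, 1.31]
contact_force: [-1.3, 0.1, 0.3]
opening: 0.296
grasp_force: 34.2
```

Call:
arm_command --deltas '[{"hand": 12,"tx": 0,"ty": 0,"tz": 1,"wx": 0,"wy": 0,"wz": 0},{"hand": 12,"tx": 0,"ty": 0,"tz": 0,"wx": 0,"wy": 0,"wz": 0}]'

```text
clock: 27.9
eef_pos: [501.9, -292.0, 11.1]
tcp_rot: [3.141, 0.0, 1.31]
contact_force: [1.4, 0.1, -1.0]
opening: 0.296
grasp_force: 34.2
```

Call:
arm_command --deltas '[{"hand": 12,"tx": 0,"ty": 0,"tz": 1,"wx": 0,"wy": 0,"wz": 0},{"hand": 12,"tx": 0,"ty": 0,"tz": 0,"wx": 0,"wy": 0,"wz": 0}]'

```text
clock: 28.15
eef_pos: [502.0, -292.0, 11.0]
tcp_rot: [3.141, 0.0, 1.31]
contact_force: [-2.6, 1.7, 10.4]
opening: 0.293
grasp_force: 35.4
```

Contact with the floor; release and withdraw.

Call:
arm_command --deltas '[{"hand": 34,"tx": 0,"ty": 0,"tz": -0.5,"wx": 0,"wy": 0,"wz": 0},{"hand": 34,"tx": 0,"ty": 0,"tz": 0,"wx": 0,"wy": 0,"wz": 0},{"hand": 34,"tx": 0,"ty": 0,"tz": -20,"wx": 0,"wy": 0,"wz": 0},{"hand": 34,"tx": 0,"ty": 0,"tz": -40,"wx": 0,"wy": 0,"wz": 0},{"hand": 34,"tx": 0,"ty": 0,"tz": -50,"wx": 0,"wy": 0,"wz": 0},{"hand": 34,"tx": -20,"ty": 0,"tz": -40,"wx": 0,"wy": 0,"wz": 0},{"hand": 34,"tx": -50,"ty": 0,"tz": 0,"wx": 0,"wy": 0,"wz": 0},{"hand": 34,"tx": -50,"ty": 0,"tz": 0,"wx": 0,"wy": 0,"wz": 0}]'

```text
clock: 29.15
eef_pos: [471.1, -409.2, 163.1]
tcp_rot: [3.139, 0.001, 1.311]
contact_force: [0.5, -0.0, 0.2]
opening: 0.395
grasp_force: 0.0
```

Call:
arm_command --deltas '[{"hand": 34,"tx": -50,"ty": 0,"tz": 0,"wx": 0,"wy": 0,"wz": 0},{"hand": 34,"tx": -50,"ty": 0,"tz": 0,"wx": 0,"wy": 0,"wz": 0},{"hand": 34,"tx": -40,"ty": 0,"tz": 0,"wx": 0,"wy": 0,"wz": 0},{"hand": 34,"tx": -10,"ty": 0,"tz": 0,"wx": 0,"wy": 0,"wz": 0},{"hand": 34,"tx": 0,"ty": 0,"tz": 0,"wx": 0,"wy": 0,"wz": 0}]'

```text
clock: 29.78
eef_pos: [432.0, -552.7, 161.1]
tcp_rot: [3.141, -0.0, 1.309]
contact_force: [1.3, -0.4, -1.1]
opening: 0.398
grasp_force: 0.0
```

Run:
```python
from h import *
S=grab("scene");T=grab("top")
a=cv2.resize(S["image"][180:315,160:540,::-1],None,fx=2,fy=2,interpolation=cv2.INTER_CUBIC)
b=cv2.resize(T["image"][140:330,100:530,::-1],None,fx=1.7,fy=1.7,interpolation=cv2.INTER_CUBIC)
o=np.zeros((598,780,3),np.uint8);o[:a.shape[0],:a.shape[1]]=a;o[272:272+b.shape[0],:b.shape[1]]=b;cv2.imwrite("pics/p7.png",o)
```

```text
(no output)
```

View pics/p7.png

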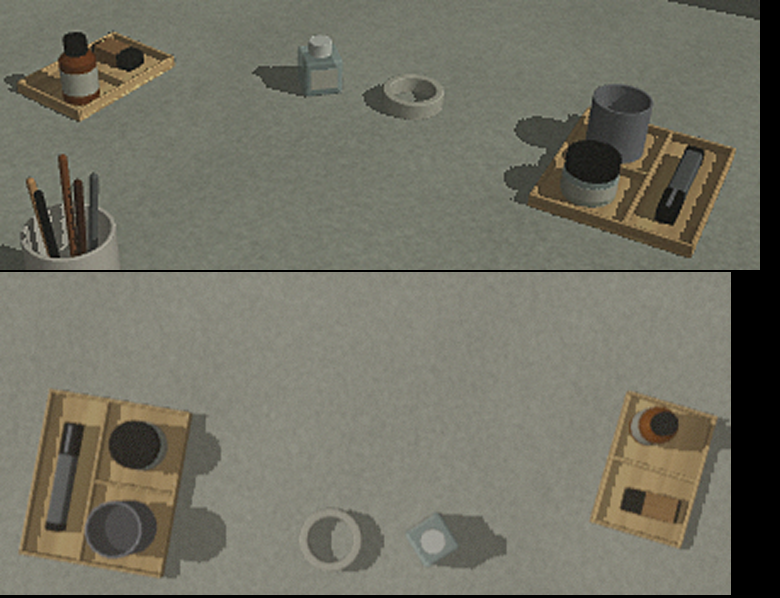

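```bash
python3 -c "
from rig import r
print(r.sign_off())"
```

```text
the job is handed in; nothing more can be done
None
```

Both kits are made up and the job is handed in. The jar, cup and marker are in the three-compartment tray, and the bottle and eraser are in the two-compartment tray. All five look upright or flat on the tray floors in the last pictures. The square bottle and tape were left where they were, and it took about 30 s of the 128 s; no verdict came back.

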